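Collapse the telescoping holder one hole and stand the can in it

TASK

The gap of the telescoping bench holder is too narrow for the small spray can: press its sprung button in, push the tube in to the very next hole and no further, and let the button spring right out there. Then stand the small can upright on the base plate in the widened gap between the tube's head and the fence. Do not force the holder (nothing on it needs more than about a 1.2 kg push, and a 2 kg push spoils it), and leave the other things where they are.

Things in the scene. Friction and masses are not known exactly. Their poses are not given: they have to be found in the camera images.
- holder: fixed bench holder: dark plate 250x90x8 mm on feet (underside 4 to 12 mm above the bench), a post with a grey clamp block (post top z = 0.084) at x = -0.114, a fence at the other end, a level square tube between, carried by the block. Origin on the plate's underside, 5 mm from its middle; x runs from post to fence, y across, z up. Fence 60 mm wide, top z = 0.068, inner face x = 0.110.
- tube (a joint): how far the sliding tube is pushed in towards the post (holder's -x), m. 0: button in the first hole, as found, 1 mm play; 0.030: next hole; 0.060: last. 26 mm square, 97 mm long; three 12 mm holes 30 mm apart along its flat top, first one nearest the post; the top lies at z = 0.056 of the holder, but the clamp is set up to 7 mm off (not measured: feel it). Slides with 1 to 2 N.
- snap_button (a joint): how far the button, a round-topped 10 mm pin, is pressed down, m: 0 out (6 mm proud of the tube's top), 0.006 flush, 0.008 under the wall between holes. Spring 2 N, 4.5 N at flush. It locks the tube until 5 mm down; then a push of some 10 N on the tube cams it under, and it jumps out by itself in the next hole and stops the tube. It stays at holder x = -0.015 (up to 9 mm off, not measured), y = 0.
- nest (a point): point on the base plate's top (z = 0.008 of the holder), 31 mm from the fence: about the middle of the gap, 70 mm (61 to 79) wide, that the tube's head leaves when in the next hole (40, 31 to 49, as found). The head is a plate 60 mm wide on the tube's fence end, top about z = 0.066. Axes as the holder's.
- collar_nominal (a point): where the middle of the pushing face of the sliding tube's black collar is with the tube at 0 and the clamp set to the middle (a fixed point; the true collar is up to 9 mm off in x, 7 mm in z). The collar, 6 mm thick, 36 mm wide, stands 14 mm above the tube's top (this point: 7 mm above it), its face 9 mm from the button's axis, looking along +x: a fingertip covering the button can push it.
- small_can: the spray can to be stood in the gap: the smaller, 53 mm thick and 131 mm tall, standing on the bench, 0.15 to 0.31 kg; origin at the centre of its underside, z up. Its body is 53 mm thick to 100 mm height, the cap above it is 48 mm thick. Grip it at about 90 mm height.
- oil_filter: bystander: upright oil filter, 69 mm thick, 90 mm tall; origin under its centre
- bearing: bystander: ball bearing lying flat, 47 mm across, 14 mm high; origin under its centre
- relay_1: bystander: small relay cube, 28 mm wide, 34 mm high; origin under its centre
- pliers: bystander: pliers lying flat, 166 mm long, 14 mm high; origin under the middle
- tape_1: bystander: roll of tape lying flat, 55 mm across, 19 mm high; origin under its centre
- brass_union: bystander: lying threaded union, 36 mm long, 17 mm high; origin under its middle
Mind the look-alikes: they are no part of the job. Leave any pink or purple look-alike of the small_can alone.

How it is judged:
On the way, in this order (a step that is already met when the one before it is completed fails the run):
1. the button is pressed in (5 mm or more) while the tube still stands at the first hole (value of joint snap_button above 0.005 m and value of joint tube below 0.004 m), for 0.1 s.
2. the tube is in to the next hole (within 3 mm) and the button has sprung out there (to 1.5 mm) (value of joint tube between 0.027 and 0.033 m and value of joint snap_button below 0.0015 m), for 0.3 s.
At the end, for the whole second after the job is handed in: the tube stands at the next hole (pushed in 27 to 33 mm) with the button out to within 1.5 mm, and the small can stands at rest and upright (within 0.1 rad) on the base plate between head and fence, its centre 22 to 54 mm from the fence and within 20 mm of the middle across (all of step 2 and x of small_can in the frame of nest between -0.023 and 0.009 m and y of small_can in the frame of nest between -0.02 and 0.02 m and z of small_can in the frame of nest between -0.004 and 0.004 m and angle between small_can's own z axis and vertical below 0.1 rad and linear speed of small_can below 0.02 m/s and angular speed of small_can below 0.2 rad/s); the robot touches nothing.
It fails at once if the holder was forced: more than 20 N between the robot and the holder (contact force between any of the fingers, the arm and holder above 20 N).
It fails at once if the tube was pushed past the next hole (value of joint tube above 0.038 m).
It fails at once if a bystander was moved more than 20 mm (distance of any of oil_filter, bearing, relay_1, pliers, tape_1, brass_union from where it was at the start of the episode above 0.02 m).
It also fails if it takes over 61 s, if anything falls off the work surface, if the arm or the gripper's body presses on something with over 40 N, if the wrist force passes 120 N, or if a joint passes its speed limit or range.

ROBOT

A 6-joint arm with a two-finger parallel gripper is mounted at the origin on a cart in front of the work surface, level with it; the furniture and walls round the work are solid. World frame = base frame: x ahead of the robot, y to its left, z up, the work surface at z = 0. Lengths are in m, angles in rad, forces in N, time in s.
With the tool pointing down it reaches from about 0.425 to 0.95 m from the base axis. Payload 3.5 kg.
Tool frame: the origin (TCP) lies at the very end of the fingers, on their centre line; the grasp point (between the pads) lies 19 mm behind it; z points along the fingers, y is the line along which they close (so a half turn about z gives the same grasp; the last joint's range is limited). The gripper opens to 85 mm and grips with 20 to 120 N. Pads are 22 mm wide; open, the fingers measure 114 mm over their backs; the gripper's body (76 mm by 85 mm) begins 54 mm behind the grasp point. The pads swing forward as they close: fully open they stand 13 mm farther back than shut.
Start: joints at [-1.349, 0.286, 1.577, -0, 1.279, -0.15], TCP at [0.245, -0.629, 0.231] pointing down, gripper open.
Joint ranges: [-2.77, 2.77], [-0.9, 2.22], [0.21, 2.48], [-1.53, 4.67], [0.24, 2.81], [-2.84, 2.84]. Speed limits (rad/s): [2.79, 2.79, 3.14, 3.14, 3.14, 3.14].

INTERFACE

Orientations are given as a unit quaternion [x, y, z, w].
In Python, from station import arm, eyes gives the robot as it stands.
- The arm moves only by the tool send_rows, never from a script. Its arguments are lists of equal length, an entry for each row: "slide": the shift along the world's x, y, z in mm, a list of three; "turn": the turn, a rotation vector about the world's x, y, z in degrees, a list of three; "grip": the closure, from 0 (fully open) to 1 (shut). In form: {"slide": [[dx, dy, dz], ...], "turn": [[rx, ry, rz], ...], "grip": [grip, ...]}. A call has 1 to 8 rows; each row is the pose to reach, as a shift and turn from the pose commanded when the call began; what a row does not reach only later rows make up. A row lasts 1/10 s, in which the tool goes at most 50 mm and 8.59 degrees, less where a joint would pass 70% of its speed; a pose out of reach is approached as far as the arm can. A call with a gripper value outside its range is refused whole. The fingers move at their own pace and stop on an object; "grip_force" is the grip in N (left out, the last holds). Time passes only in rows, so rows that repeat a pose let the fingers close. It gives the time, the measured TCP pose, the force, the opening and the grip force at its end, in the units of the state.
- arm.read_state(): the state, without advancing time (a new reading comes with each control period).
- eyes.get_image(name): name is "side" or "top"; returns the picture (420x560x3 uint8, red, green, blue); there is no depth.
- eyes.camera_model(name): a dict with "camera_matrix" (3x3 intrinsics, pixels), "R" (3x3) and "t" (3): a world point X has camera coordinates R X + t. Camera axes: x right, y down, z forward; pixel columns grow to the right and rows downward; lengths in m; the calibration is good to about 2 mm. A picture is of the moment at which its call begins. camera_model takes no time and is no camera call.
- arm.job_done(): hands the job in; it is judged then, once.
Trained networks look in the newest picture that a camera, given by its name, has taken for a name from the list of things; names that differ only in an ending like _2 or _b are one class to them, and where a whole thing is asked for, a point or a joint stands for the part that bears it (a point fixed in the world has none). Each returns a list of dicts, best first, with "confidence" (0 to 1); they miss things now and then, are a little off and sometimes report something else, mostly with a low value. They report only what shows in the picture. A call takes as long as a camera call. They do not tell look-alikes from the thing itself.
- eyes.find_in(camera, thing): "rect" ([centre column, centre row, width, height] in pixels, round what is visible of it).
- eyes.regions_of(camera, thing): "region" (420x560 bool, what is visible of it) and "rect" ([centre column, centre row, width, height] in pixels, round what is visible of it).
- eyes.mark_of(camera, thing): "centre" ([row, column] in pixels: a listed point, or the origin of a listed thing).
The state is a dict: "clock": time; "qpos": joint angles; "qvel": joint speeds; "joint_efforts": joint torques, N m; "tool_pos": TCP position; "tcp_rot": TCP orientation; "wrist_force": force on the tool from outside, world axes, zero at the start; "torque": the same for the moment, N m; "width": opening from 0.0 (shut) to 1.0 (fully open); "finger_force": force on a finger pad.
Only numpy, scipy, OpenCV 4.12 (cv2) and the standard library are available. Lean on these libraries where they do the work, as an engineer would, in place of code of your own. Each camera call takes 0.05 s, during which the arm holds its last target. There are 200 camera calls.

## Working session

There is one attempt and no reset: what is moved stays moved. The work goes in short steps, Python scripts to look and compute and a tool call to move; the robot and the scene stay as the last step left them, time stands still between calls to the robot, and variables do not carry over. Pictures are saved under pics/ and viewed, at most 10 in all, crops included, and the job is handed in when it is done.

Besides the shell and the picture viewer there is one more tool, called by a JSON object that holds its "method" and its "body". send_rows: Moves the arm, as the interface text tells. Its arguments: {"type":"object","properties":{"slide":{"type":"array","items":{"type":"array","items":{"type":"number"}}},"turn":{"type":"array","items":{"type":"array","items":{"type":"number"}}},"grip":{"type":"array","items":{"type":"number"}},"grip_force":{"type":"number"}},"required":["slide","turn","grip"]}

```bash
mkdir -p pics; cat > h.py <<'E'
import numpy as np,cv2
from station import arm,eyes
def save(n,f):
    im=eyes.get_image(n); cv2.imwrite('pics/'+f,cv2.cvtColor(im,cv2.COLOR_RGB2BGR)); return im
def ray(n,uv):
    c=eyes.camera_model(n);K=np.array(c['camera_matrix']);R=np.array(c['R']);t=np.array(c['t'])
    d=R.T@np.linalg.inv(K)@np.array([uv[0],uv[1],1.]);return -R.T@t,d
def atz(n,uv,z):
    o,d=ray(n,uv);return o+d*(z-o[2])/d[2]
def tri(uva,uvb,a='top',b='side'):
    A=[];B=[]
    for n,uv in((a,uva),(b,uvb)):
        o,d=ray(n,uv);d=d/np.linalg.norm(d);P=np.eye(3)-np.outer(d,d);A.append(P);B.append(P@o)
    return np.linalg.solve(sum(A),sum(B))
def proj(n,X):
    c=eyes.camera_model(n);p=np.array(c['camera_matrix'])@(np.array(c['R'])@np.array(X)+np.array(c['t']));return p[:2]/p[2]
E
python3 - <<'E'
from h import *
np.set_printoptions(precision=4,suppress=True)
s=arm.read_state();print(s)
for n in('top','side'):
    save(n,n+'0.png')
    o,d=ray(n,(280,210));print(n,o,d)
    for th in('holder','nest','collar_nominal','snap_button','small_can'):
        print(th,[(np.round(m['centre'],1),round(m['confidence'],2)) for m in eyes.mark_of(n,th)[:3]])
    print([(np.round(m['rect'],0),round(m['confidence'],2)) for m in eyes.find_in(n,'small_can')[:3]],[(np.round(m['rect'],0),round(m['confidence'],2)) for m in eyes.find_in(n,'snap_button')[:3]])
E
```

```text
{'clock': 0.0, 'qpos': array([-1.349 ,  0.2872,  1.5782,  0.    ,  1.2786, -0.15  ]), 'qvel': array([-0.0002, -0.0009, -0.0003, -0.0008,  0.0002,  0.0003]), 'joint_efforts': array([ -0.0004, -40.5984, -29.2622,  -0.0001,   0.0059,   0.    ]), 'tool_pos': array([ 0.2451, -0.6282,  0.2299]), 'tcp_rot': array([ 0.9828,  0.1848, -0.    , -0.0012]), 'wrist_force': array([-0.0625,  0.3768, -0.2182]), 'torque': array([ 0.0649,  0.0223, -0.0238]), 'finger_force': 0.0, 'width': 1.0031398383641037}
top [ 0.3178 -0.0571  1.1488] [ 0.1867  0.0137 -0.9824]
holder [(array([220.1, 297.2]), 0.82)]
nest [(array([215. , 269.8]), 0.95)]
collar_nominal [(array([219.9, 309.9]), 0.64)]Traceback (most recent call last):
  File "<stdin>", line 8, in <module>
ValueError: it knows: bearing, brass_union, collar_nominal, holder, nest, oil_filter, pliers, relay, small_can, tape
```

View pics/top0.png

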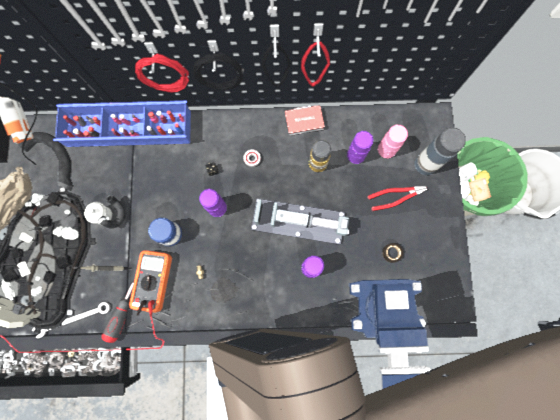

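```bash
python3 - <<'E'
from h import *
np.set_printoptions(precision=4,suppress=True)
t=eyes.get_image('top');im=save('side','side0.png')
o,d=ray('side',(280,210));print(o,d)
cv2.imwrite('pics/top0c.png',cv2.cvtColor(cv2.resize(t[120:290,190:420],None,fx=3.4,fy=3.4,interpolation=cv2.INTER_CUBIC),cv2.COLOR_RGB2BGR))
for th in('holder','nest','collar_nominal','small_can'):
    r={}
    for n in('top','side'):
        r[n]=[(m['centre'][::-1],m['confidence']) for m in eyes.mark_of(n,th)[:7]]
        print(th,n,[(np.round(a,1),round(c,2)) for a,c in r[n]])
    if r['top'] and r['side'] and th!='small_can': print(tri(r['top'][0][0],r['side'][0][0]))
    if th=='small_can':print([atz('top',a,0) for a,c in r['top']],[atz('side',a,0) for a,c in r['side']])
    print([atz('top',a,{'holder':.004,'nest':.012,'collar_nominal':.067,'small_can':0}[th]) for a,c in r['top'][:1]],[atz('side',a,{'holder':.004,'nest':.012,'collar_nominal':.067,'small_can':0}[th]) for a,c in r['side'][:1]])
E
```

```text
[0.3263 0.6775 0.7206] [ 0.2375 -0.7471 -0.6209]
holder top [(array([297.3, 219. ]), 0.89)]
holder side [(array([310. , 237.1]), 0.92)]
[ 0.5016 -0.0888  0.0176]
[array([ 0.5084, -0.0889,  0.004 ])] [array([ 0.5004, -0.1032,  0.004 ])]
nest top [(array([268.9, 215.5]), 0.74)]
nest side [(array([293.7, 256.3]), 0.65)]
[ 0.5165 -0.0105  0.0229]
[array([ 0.5192, -0.01  ,  0.012 ])] [array([ 0.5186, -0.0212,  0.012 ])]
collar_nominal top [(array([310.7, 217.1]), 0.71)]
collar_nominal side [(array([316.8, 214.6]), 0.92), (array([271.9, 374.9]), 0.7), (array([213.6, 261.3]), 0.31)]
[ 0.4966 -0.1234  0.0608]
[array([ 0.5019, -0.1227,  0.067 ])] [array([ 0.4885, -0.1151,  0.067 ])]
small_can top [(array([310.4, 267.8]), 0.9), (array([217.8, 205.9]), 0.78), (array([388.5, 146.9]), 0.75), (array([316.4, 163.9]), 0.72), (array([355.6, 157.6]), 0.61)]
small_can side [(array([364.8, 241.8]), 0.93), (array([248.6, 212.9]), 0.81), (array([264.8, 171.6]), 0.8), (array([258.2, 307.6]), 0.62), (array([256. , 191.1]), 0.57)]
[array([ 0.3724, -0.1203,  0.    ]), array([0.5532, 0.1343, 0.    ]), array([ 0.713 , -0.3605,  0.    ]), array([ 0.6681, -0.1494,  0.    ]), array([ 0.6836, -0.2633,  0.    ])] [array([ 0.3716, -0.1261,  0.    ]), array([ 0.6772, -0.1563,  0.    ]), array([ 0.6973, -0.3514,  0.    ]), array([0.5522, 0.131 , 0.    ]), array([ 0.6903, -0.2525,  0.    ])]
[array([ 0.3724, -0.1203,  0.    ])] [array([ 0.3716, -0.1261,  0.    ])]
```

View pics/side0.png

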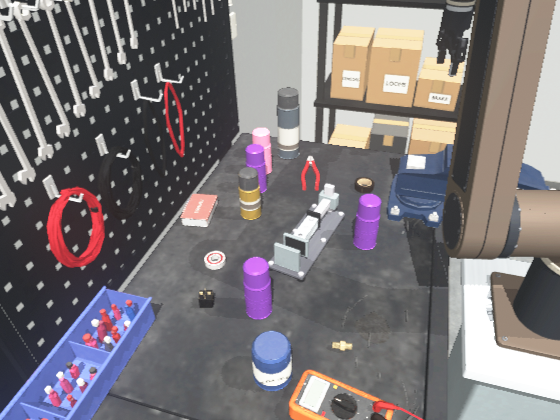

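View pics/top0c.png

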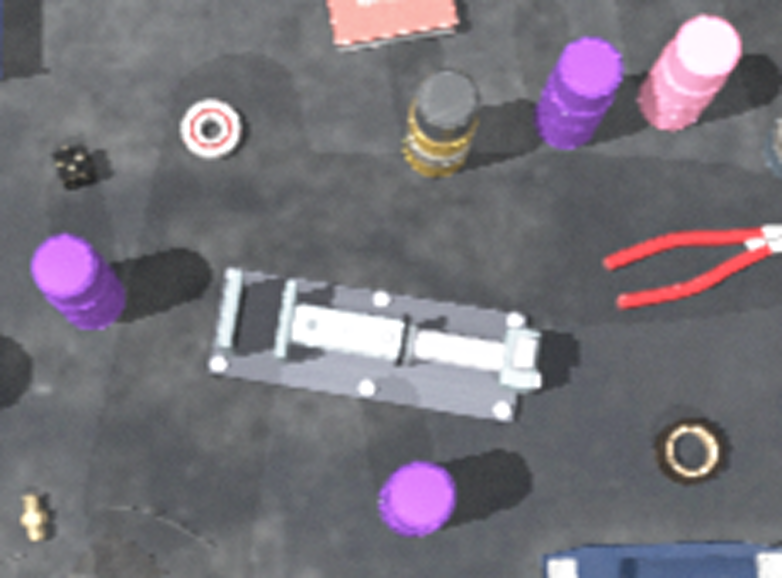

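```bash
python3 - <<'E'
from h import *
for n,(x0,y0,x1,y1),k in(('top',(250,196,352,246),7.8),('side',(264,180,348,280),5.9)):
    im=eyes.get_image(n)[y0:y1,x0:x1]
    cv2.imwrite(f'pics/z_{n}.png',cv2.cvtColor(cv2.resize(im,None,fx=k,fy=k,interpolation=cv2.INTER_CUBIC),cv2.COLOR_RGB2BGR))
E
```

```text
(no output)
```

View pics/z_top.png

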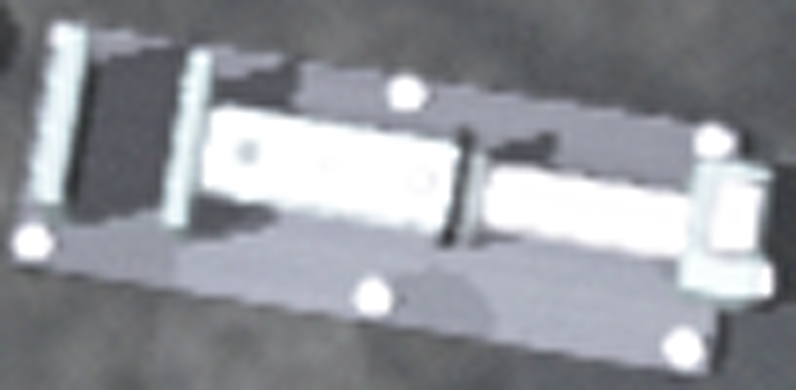

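View pics/z_side.png

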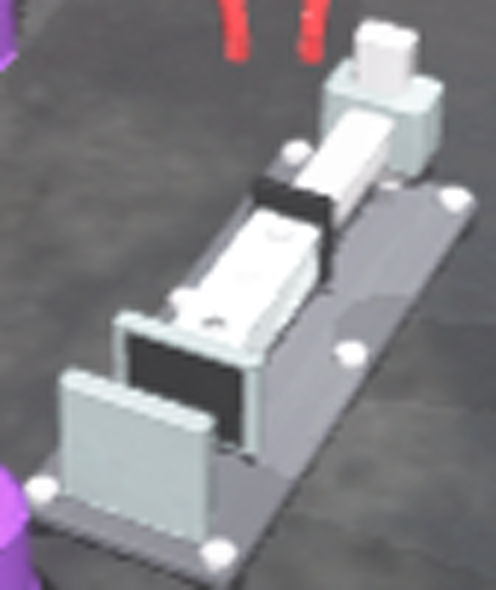

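```bash
cat > fit.py <<'E'
from h import *
from scipy.optimize import least_squares
np.set_printoptions(precision=4,suppress=True)
T=lambda u,v:('top',np.array([250+(u+.5)/7.8-.5,196+(v+.5)/7.8-.5]))
S=lambda u,v:('side',np.array([264+(u+.5)/5.9-.5,180+(v+.5)/5.9-.5]))
# params: x,y,yaw,z0,xa,Th,head face x,tube top z,collar x, button x
def P(p):
    x,y,a,z0,xa,th,hx,zt,cx,bx=p
    F=.110
    m=[((F,-.03,.068),T(88,30)),((F,.03,.068),T(65,208)),((F+th,-.03,.068),T(50,25)),((F+th,.03,.068),T(33,203)),
    ((xa+.25,.045,.008),T(12,262)),((xa,.045,.008),T(710,372)),
    ((xa+.25,-.045,.008),S(22,508)),((xa+.25,.045,.008),S(228,582)),((xa,.045,.008),S(475,203)),
    ((F+th,-.03,.068),S(60,372)),((F+th,.03,.068),S(213,420)),
    ((-.114,0,.084),S(388,33)),((-.114,0,.084),T(738,215)),
    ((hx,-.03,zt+.01),S(117,320)),((hx,.03,zt+.01),S(262,362)),((hx,-.03,zt+.01),T(190,52)),((hx,.03,zt+.01),T(165,222)),
    ((cx,-.018,zt+.014),S(256,190)),((cx,.018,zt+.014),S(332,212)),((cx,-.018,zt+.014),T(458,131)),((cx,.018,zt+.014),T(438,242)),
    ((bx,0,zt+.003),T(422,180)),((bx,0,zt+.003),S(280,235))]
    c,s=np.cos(a),np.sin(a)
    return [((x+c*q[0]-s*q[1],y+s*q[0]+c*q[1],z0+q[2]),im) for q,im in m]
def f(p): return np.concatenate([proj(im[0],X)-im[1] for X,im in P(p)])
r=least_squares(f,[.505,-.09,1.42,.008,-.125,.008,.07,.056,-.024,-.015],loss='soft_l1',x_scale=.01)
p=r.x;print(p,np.degrees(p[2]));print(np.round(f(p).reshape(-1,2),1).tolist())
c,s=np.cos(p[2]),np.sin(p[2]);W=lambda q:np.array([p[0]+c*q[0]-s*q[1],p[1]+s*q[0]+c*q[1],p[3]+q[2]])
print('ex',c,s,'button',W((p[9],0,p[7])),'collar',W((p[8],0,p[7])),'nest',W((.079,0,.008)))
E
python3 fit.py
```

```text
[ 0.5008 -0.0952  1.3827  0.0075 -0.1189  0.0081  0.074   0.0497 -0.0177
 -0.0085] 79.22201637555283
[[0.2, 0.4], [-0.8, -0.3], [2.1, 0.5], [0.3, -0.2], [-0.8, 0.3], [-0.3, 0.5], [-1.4, -0.7], [0.5, 0.2], [0.9, -1.2], [0.2, 0.8], [-0.4, 1.4], [-0.1, -0.6], [0.2, -0.0], [0.0, 0.3], [0.0, 1.3], [0.6, 0.3], [0.1, 0.5], [-1.2, -0.7], [0.1, -0.2], [-0.3, -0.4], [0.3, -1.3], [-0.3, 0.1], [0.1, -0.3]]
ex 0.18700384878833298 0.9823591810220691 button [ 0.4992 -0.1036  0.0573] collar [ 0.4975 -0.1126  0.0573] nest [ 0.5156 -0.0176  0.0155]
```

```bash
python3 - <<'E'
from h import *
np.set_printoptions(precision=4,suppress=True)
for n in('top','side'):
    for m in eyes.regions_of(n,'small_can'):
        u,v=m['rect'][:2]
        if (n=='top' and np.hypot(u-320,v-156)<15) or(n=='side' and np.hypot(u-250,v-193)<15):
            print(n,m['rect'],m['confidence']); R=m['region']
            # fit cylinder by IoU
            from scipy.optimize import minimize
            th=np.linspace(0,2*np.pi,40)
            def iou(xy):
                pts=np.array([proj(n,(xy[0]+r*np.cos(t),xy[1]+r*np.sin(t),z)) for r,z in((.0265,0),(.0265,.1),(.024,.131)) for t in th])
                k=np.zeros((420*4,560*4),np.uint8);cv2.fillConvexPoly(k,cv2.convexHull(np.round(pts*4+1.5).astype(np.int32)),1)
                Q=np.kron(R[v0:v1,u0:u1],np.ones((4,4)))>0;k=k[v0*4:v1*4,u0*4:u1*4]>0
                return -(Q&k).sum()/(Q|k).sum()
            u0,u1,v0,v1=int(u-40),int(u+40),int(v-50),int(v+50)
            b=minimize(iou,[.672,-.152],method='Nelder-Mead',options=dict(initial_simplex=[[.672,-.152],[.68,-.152],[.672,-.144]],xatol=2e-4));print(b.x,b.fun)
E
```

```text
top [318.9, 156.9, 21.8, 29.1] 0.95Traceback (most recent call last):
  File "<stdin>", line 17, in <module>
    res = _minimize_neldermead(fun, x0, args, callback, bounds=bounds,
                               **options)
    fxcc = func(xcc)
    fx = function(np.copy(x), *(wrapper_args + args))
  File "<stdin>", line 12, in iou
  File "h.py", line 16, in proj
    c=eyes.camera_model(n);p=np.array(c['camera_matrix'])@(np.array(c['R'])@np.array(X)+np.array(c['t']));return p[:2]/p[2]
ValueError: time passes only in moves, steps and waits
```

{"method": "send_rows", "body": {"slide": [[19,40,0],[38,80,0],[57,120,0],[76,160,0],[95,200,0],[114,240,0],[134,280,0],[153,318,0]], "turn": [[0,0,5],[0,0,10],[0,0,15],[0,0,20],[0,0,25],[0,0,30],[0,0,35],[0,0,40]], "grip": [1,1,1,1,1,1,1,1]}}

```text
clock: 1.65
tool_pos: [0.3988, -0.3091, 0.2316]
tcp_rot: [0.859, 0.511, 0.0, 0.0]
wrist_force: [1.0, -0.7, 0.5]
width: 0.005
finger_force: 0.0
```

{"method": "send_rows", "body": {"slide": [[20,42,-10],[40,84,-20],[60,126,-30],[80,168,-40],[102,212,-60],[102,212,-90],[102,212,-111],[102,212,-111]], "turn": [[0,0,4],[0,0,8],[0,0,12],[0,0,15],[0,0,17.9],[0,0,17.9],[0,0,17.9],[0,0,17.9]], "grip": [1,1,1,1,1,1,1,1]}}

```text
clock: 2.45
tool_pos: [0.4979, -0.0972, 0.1169]
tcp_rot: [0.77, 0.638, -0.002, -0.003]
wrist_force: [-0.0, -0.6, -0.8]
width: 0.002
finger_force: 0.0
```

{"method": "send_rows", "body": {"slide": [[0,0,-20],[0,0,-38],[0,0,-38],[0,0,-38]], "turn": [[0,0,0],[0,0,0],[0,0,0],[0,0,0]], "grip": [1,1,1,1]}}

```text
clock: 2.85
tool_pos: [0.5008, -0.0994, 0.0835]
tcp_rot: [0.771, 0.637, 0.0, 0.001]
wrist_force: [0.2, -0.8, 0.4]
width: 0.002
finger_force: 0.0
```

```bash
python3 - <<'E'
from h import *
np.set_printoptions(precision=4,suppress=True)
s=arm.read_state();print(s['tool_pos'],s['tcp_rot'],s['wrist_force'])
im=eyes.get_image('side')[150:270,250:370]
cv2.imwrite('pics/s1.png',cv2.cvtColor(cv2.resize(im,None,fx=5,fy=5,interpolation=cv2.INTER_CUBIC),cv2.COLOR_RGB2BGR))
print((proj('side',s['tool_pos'])-[250,150])*5)
E
```

```text
[ 0.5008 -0.0994  0.0835] [0.7707 0.6372 0.0003 0.0006] [ 0.2332 -0.816   0.3757]
[301.2146 311.1931]
```

View pics/s1.png

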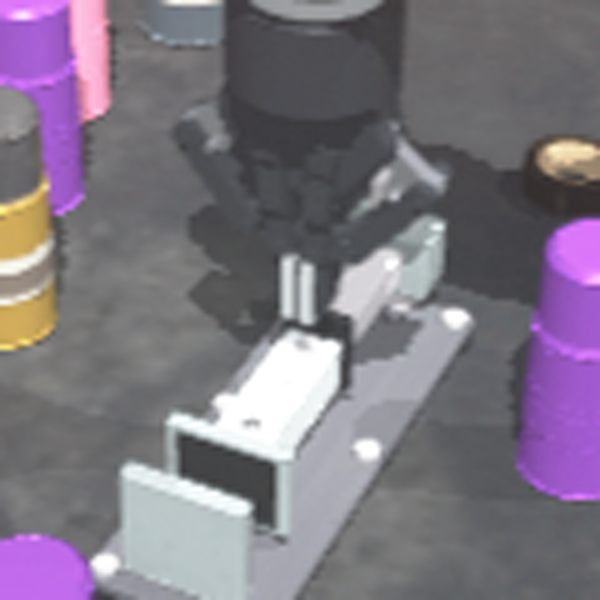

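{"method": "send_rows", "body": {"slide": [[0,0,-4],[0,0,-8],[0,0,-12],[0,0,-14],[0,0,-14]], "turn": [[0,0,0],[0,0,0],[0,0,0],[0,0,0],[0,0,0]], "grip": [1,1,1,1,1]}}

```text
clock: 3.4
tool_pos: [0.4999, -0.0987, 0.0678]
tcp_rot: [0.771, 0.637, -0.0, -0.0]
wrist_force: [0.1, -0.1, -0.2]
width: 0.001
finger_force: 0.0
```

{"method": "send_rows", "body": {"slide": [[0,0,-1],[0,0,-2],[0,0,-2]], "turn": [[0,0,0],[0,0,0],[0,0,0]], "grip": [1,1,1]}}

```text
clock: 3.7
tool_pos: [0.5002, -0.0988, 0.0662]
tcp_rot: [0.771, 0.637, -0.0, -0.0]
wrist_force: [-0.2, 0.7, -0.2]
width: 0.002
finger_force: 0.0
```

{"method": "send_rows", "body": {"slide": [[0,0,-1],[0,0,-2],[0,0,-2]], "turn": [[0,0,0],[0,0,0],[0,0,0]], "grip": [1,1,1]}}

```text
clock: 4.0
tool_pos: [0.5001, -0.0988, 0.0642]
tcp_rot: [0.771, 0.637, -0.0, -0.0]
wrist_force: [-0.4, 0.1, -0.2]
width: 0.003
finger_force: 0.0
```

{"method": "send_rows", "body": {"slide": [[0,0,-1],[0,0,-2],[0,0,-2]], "turn": [[0,0,0],[0,0,0],[0,0,0]], "grip": [1,1,1]}}

```text
clock: 4.3
tool_pos: [0.5004, -0.0989, 0.0625]
tcp_rot: [0.77, 0.637, 0.0, 0.0]
wrist_force: [-0.1, -0.1, 1.9]
width: 0.004
finger_force: 0.9
```

{"method": "send_rows", "body": {"slide": [[0,0,-1],[0,0,-1],[0,0,-1]], "turn": [[0,0,0],[0,0,0],[0,0,0]], "grip": [1,1,1]}}

```text
clock: 4.6
tool_pos: [0.5005, -0.0989, 0.0615]
tcp_rot: [0.77, 0.637, 0.0, 0.0]
wrist_force: [0.4, 0.9, 2.2]
width: 0.003
finger_force: 1.1
```

{"method": "send_rows", "body": {"slide": [[0,0,-1],[0,0,-1],[0,0,-1]], "turn": [[0,0,0],[0,0,0],[0,0,0]], "grip": [1,1,1]}}

```text
clock: 4.9
tool_pos: [0.5004, -0.0989, 0.0604]
tcp_rot: [0.771, 0.637, 0.0, 0.0]
wrist_force: [-0.3, 0.2, 2.3]
width: -0.001
finger_force: 1.3
```

{"method": "send_rows", "body": {"slide": [[0,0,-1],[0,0,-1],[0,0,-1]], "turn": [[0,0,0],[0,0,0],[0,0,0]], "grip": [1,1,1]}}

```text
clock: 5.2
tool_pos: [0.5004, -0.0989, 0.0594]
tcp_rot: [0.771, 0.637, 0.0, 0.0]
wrist_force: [-0.2, 1.2, 1.9]
width: -0.003
finger_force: 1.5
```

{"method": "send_rows", "body": {"slide": [[0,0,-1],[0,0,-1],[0,0,-1]], "turn": [[0,0,0],[0,0,0],[0,0,0]], "grip": [1,1,1]}}

```text
clock: 5.5
tool_pos: [0.5004, -0.0989, 0.0584]
tcp_rot: [0.771, 0.637, 0.0, 0.0]
wrist_force: [-0.0, 0.7, 3.6]
width: -0.002
finger_force: 1.7
```

{"method": "send_rows", "body": {"slide": [[0,0,-1],[0,0,-1],[0,0,-1]], "turn": [[0,0,0],[0,0,0],[0,0,0]], "grip": [1,1,1]}}

```text
clock: 5.8
tool_pos: [0.5004, -0.0989, 0.0574]
tcp_rot: [0.771, 0.637, 0.0, 0.0]
wrist_force: [-0.5, 0.7, 3.2]
width: -0.002
finger_force: 1.9
```

{"method": "send_rows", "body": {"slide": [[0,0,-0.5],[0,0,-0.5],[0,0,-0.5]], "turn": [[0,0,0],[0,0,0],[0,0,0]], "grip": [1,1,1]}}

```text
clock: 6.1
tool_pos: [0.5003, -0.0989, 0.0569]
tcp_rot: [0.771, 0.637, 0.0, 0.0]
wrist_force: [0.3, 1.0, 3.9]
width: 0.003
finger_force: 2.0
```

{"method": "send_rows", "body": {"slide": [[0,0,-0.5],[0,0,-0.5],[0,0,-0.5]], "turn": [[0,0,0],[0,0,0],[0,0,0]], "grip": [1,1,1]}}

```text
clock: 6.4
tool_pos: [0.5004, -0.0989, 0.0567]
tcp_rot: [0.77, 0.637, 0.0, 0.0]
wrist_force: [-0.2, 0.8, 5.7]
width: -0.002
finger_force: 2.9
```

{"method": "send_rows", "body": {"slide": [[0,0,-0.4],[0,0,-0.4],[0,0,-0.4]], "turn": [[0,0,0],[0,0,0],[0,0,0]], "grip": [1,1,1]}}

```text
clock: 6.7
tool_pos: [0.5005, -0.0989, 0.0566]
tcp_rot: [0.77, 0.637, 0.0, 0.0]
wrist_force: [-0.8, 1.3, 6.7]
width: 0.003
finger_force: 3.6
```

{"method": "send_rows", "body": {"slide": [[-0.2,-1,0.2],[-0.4,-2,0.2],[-0.4,-2,0.2]], "turn": [[0,0,0],[0,0,0],[0,0,0]], "grip": [1,1,1]}}

```text
clock: 7.0
tool_pos: [0.5001, -0.1003, 0.0566]
tcp_rot: [0.771, 0.637, 0.001, -0.0]
wrist_force: [0.5, 3.8, 6.5]
width: -0.0
finger_force: 3.4
```

{"method": "send_rows", "body": {"slide": [[-0.2,-1,0],[-0.2,-1,0],[-0.2,-1,0]], "turn": [[0,0,0],[0,0,0],[0,0,0]], "grip": [1,1,1]}}

```text
clock: 7.3
tool_pos: [0.5, -0.1014, 0.0567]
tcp_rot: [0.771, 0.637, 0.001, -0.0]
wrist_force: [1.0, 2.9, 6.8]
width: -0.001
finger_force: 3.4
```

{"method": "send_rows", "body": {"slide": [[-0.1,-0.5,0],[-0.1,-0.5,0],[-0.1,-0.5,0]], "turn": [[0,0,0],[0,0,0],[0,0,0]], "grip": [1,1,1]}}

```text
clock: 7.6
tool_pos: [0.4999, -0.1017, 0.0567]
tcp_rot: [0.771, 0.637, 0.001, -0.0]
wrist_force: [0.2, 3.0, 6.6]
width: 0.002
finger_force: 3.4
```

{"method": "send_rows", "body": {"slide": [[-0.2,-1,0],[-0.2,-1,0],[-0.2,-1,0]], "turn": [[0,0,0],[0,0,0],[0,0,0]], "grip": [1,1,1]}}

```text
clock: 7.9
tool_pos: [0.4997, -0.1027, 0.0567]
tcp_rot: [0.771, 0.637, 0.001, -0.0]
wrist_force: [-0.5, 3.3, 6.2]
width: 0.002
finger_force: 3.4
```

{"method": "send_rows", "body": {"slide": [[-0.2,-1,0],[-0.2,-1,0],[-0.2,-1,0]], "turn": [[0,0,0],[0,0,0],[0,0,0]], "grip": [1,1,1]}}

```text
clock: 8.2
tool_pos: [0.4996, -0.1035, 0.0567]
tcp_rot: [0.771, 0.637, 0.001, -0.0]
wrist_force: [0.4, 4.2, 6.7]
width: 0.002
finger_force: 3.4
```

{"method": "send_rows", "body": {"slide": [[-0.2,-1,0],[-0.2,-1,0],[-0.2,-1,0]], "turn": [[0,0,0],[0,0,0],[0,0,0]], "grip": [1,1,1]}}

```text
clock: 8.5
tool_pos: [0.4994, -0.1045, 0.0567]
tcp_rot: [0.771, 0.637, 0.001, -0.0]
wrist_force: [0.7, 4.0, 7.5]
width: 0.002
finger_force: 3.4
```

{"method": "send_rows", "body": {"slide": [[-0.1,-0.5,0],[-0.1,-0.5,0],[-0.1,-0.5,0]], "turn": [[0,0,0],[0,0,0],[0,0,0]], "grip": [1,1,1]}}

```text
clock: 8.8
tool_pos: [0.4994, -0.105, 0.0567]
tcp_rot: [0.771, 0.637, 0.001, -0.0]
wrist_force: [0.1, 4.5, 6.7]
width: -0.0
finger_force: 3.4
```

{"method": "send_rows", "body": {"slide": [[-0.2,-1,0],[-0.2,-1,0],[-0.2,-1,0]], "turn": [[0,0,0],[0,0,0],[0,0,0]], "grip": [1,1,1]}}

```text
clock: 9.1
tool_pos: [0.4992, -0.106, 0.0567]
tcp_rot: [0.771, 0.637, 0.001, -0.0]
wrist_force: [0.4, 5.4, 6.2]
width: -0.003
finger_force: 3.4
```

```bash
python3 - <<'E'
from h import *
np.set_printoptions(precision=4,suppress=True)
a=eyes.get_image('side')[180:270,270:360]; b=eyes.get_image('top')[196:246,250:352]
k=cv2.resize(a,None,fx=6,fy=6,interpolation=cv2.INTER_CUBIC)
cv2.imwrite('pics/s2.png',cv2.cvtColor(k,cv2.COLOR_RGB2BGR))
s=arm.read_state();print(s['tool_pos'],(proj('side',s['tool_pos'])-[270,180])*6)
E
```

```text
[ 0.4992 -0.106   0.0567] [247.9902 237.7038]
```

View pics/s2.png

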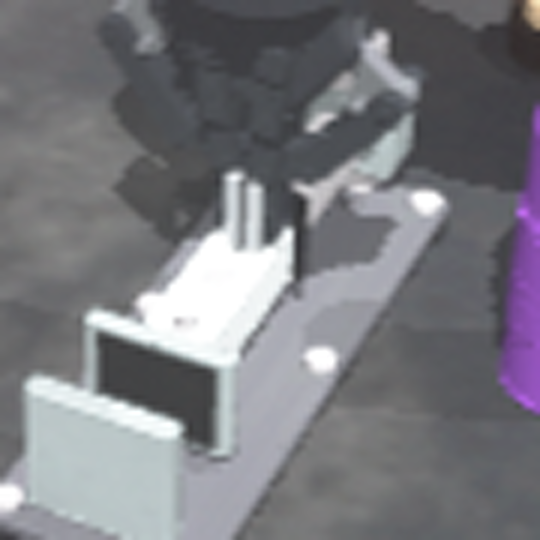

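{"method": "send_rows", "body": {"slide": [[-0.2,-1,0],[-0.2,-1,0],[-0.2,-1,0]], "turn": [[0,0,0],[0,0,0],[0,0,0]], "grip": [1,1,1]}}

```text
clock: 9.5
tool_pos: [0.499, -0.1071, 0.0567]
tcp_rot: [0.771, 0.637, 0.001, -0.0]
wrist_force: [0.9, 4.4, 6.4]
width: -0.0
finger_force: 3.4
```

{"method": "send_rows", "body": {"slide": [[-0.2,-1,0],[-0.2,-1,0],[-0.2,-1,0]], "turn": [[0,0,0],[0,0,0],[0,0,0]], "grip": [1,1,1]}}

```text
clock: 9.8
tool_pos: [0.4988, -0.1079, 0.0567]
tcp_rot: [0.771, 0.637, 0.001, -0.0]
wrist_force: [0.6, 3.9, 6.5]
width: 0.001
finger_force: 4.3
```

{"method": "send_rows", "body": {"slide": [[-0.1,-0.5,0],[-0.1,-0.5,0],[-0.1,-0.5,0]], "turn": [[0,0,0],[0,0,0],[0,0,0]], "grip": [1,1,1]}}

```text
clock: 10.1
tool_pos: [0.4988, -0.1081, 0.0567]
tcp_rot: [0.771, 0.637, 0.001, -0.001]
wrist_force: [1.1, 6.8, 6.6]
width: 0.001
finger_force: 4.5
```

{"method": "send_rows", "body": {"slide": [[-0.1,-0.5,0],[-0.1,-0.5,0],[-0.1,-0.5,0]], "turn": [[0,0,0],[0,0,0],[0,0,0]], "grip": [1,1,1]}}

```text
clock: 10.4
tool_pos: [0.4987, -0.1082, 0.0567]
tcp_rot: [0.771, 0.637, 0.002, -0.001]
wrist_force: [0.8, 6.3, 7.5]
width: 0.004
finger_force: 4.9
```

{"method": "send_rows", "body": {"slide": [[-0.1,-0.5,0],[-0.1,-0.5,0],[-0.1,-0.5,0]], "turn": [[0,0,0],[0,0,0],[0,0,0]], "grip": [1,1,1]}}

```text
clock: 10.7
tool_pos: [0.4986, -0.1088, 0.0567]
tcp_rot: [0.771, 0.637, 0.002, -0.001]
wrist_force: [1.1, 6.7, 7.8]
width: -0.001
finger_force: 4.7
```

{"method": "send_rows", "body": {"slide": [[-0.1,-0.5,0],[-0.1,-0.5,0],[-0.1,-0.5,0]], "turn": [[0,0,0],[0,0,0],[0,0,0]], "grip": [1,1,1]}}

```text
clock: 11.0
tool_pos: [0.4985, -0.1095, 0.0567]
tcp_rot: [0.771, 0.637, 0.001, -0.001]
wrist_force: [0.3, 5.1, 6.6]
width: 0.003
finger_force: 4.6
```

{"method": "send_rows", "body": {"slide": [[-0.2,-1,0],[-0.4,-2,0],[-0.6,-3,0],[-0.6,-3,0]], "turn": [[0,0,0],[0,0,0],[0,0,0],[0,0,0]], "grip": [1,1,1,1]}}

```text
clock: 11.4
tool_pos: [0.4977, -0.1135, 0.0567]
tcp_rot: [0.771, 0.637, 0.001, -0.0]
wrist_force: [0.2, 2.5, 7.2]
width: 0.001
finger_force: 3.8
```

{"method": "send_rows", "body": {"slide": [[-0.2,-1,0],[-0.4,-2,0],[-0.6,-3,0],[-0.6,-3,0]], "turn": [[0,0,0],[0,0,0],[0,0,0],[0,0,0]], "grip": [1,1,1,1]}}

```text
clock: 11.8
tool_pos: [0.4972, -0.1166, 0.0568]
tcp_rot: [0.771, 0.637, 0.001, 0.0]
wrist_force: [-0.1, 1.6, 7.0]
width: 0.0
finger_force: 3.8
```

{"method": "send_rows", "body": {"slide": [[0,0,1],[0,0,3],[-0.2,-1,3],[-0.4,-2,3],[-0.6,-3,3],[-0.8,-4,3],[-1,-5,3],[-1,-5,3]], "turn": [[0,0,0],[0,0,0],[0,0,0],[0,0,0],[0,0,0],[0,0,0],[0,0,0],[0,0,0]], "grip": [1,1,1,1,1,1,1,1]}}

```text
clock: 12.6
tool_pos: [0.4951, -0.1221, 0.0587]
tcp_rot: [0.77, 0.638, -0.001, -0.0]
wrist_force: [0.5, 1.4, -0.2]
width: 0.001
finger_force: 0.9
```

{"method": "send_rows", "body": {"slide": [[-0.2,-1,0],[-0.4,-2,0],[-0.6,-3,0],[-0.8,-4,0],[-1,-5,0],[-1,-5,0]], "turn": [[0,0,0],[0,0,0],[0,0,0],[0,0,0],[0,0,0],[0,0,0]], "grip": [1,1,1,1,1,1]}}

```text
clock: 13.2
tool_pos: [0.4947, -0.1273, 0.0592]
tcp_rot: [0.77, 0.638, -0.0, 0.0]
wrist_force: [-1.1, 1.8, -1.0]
width: 0.003
finger_force: 1.0
```

{"method": "send_rows", "body": {"slide": [[-0.2,-1,0],[-0.4,-2,0],[-0.6,-3,0],[-0.8,-4,0],[-1,-5,0],[-1,-5,0]], "turn": [[0,0,0],[0,0,0],[0,0,0],[0,0,0],[0,0,0],[0,0,0]], "grip": [1,1,1,1,1,1]}}

```text
clock: 13.8
tool_pos: [0.4941, -0.1325, 0.0596]
tcp_rot: [0.771, 0.637, 0.0, 0.001]
wrist_force: [0.5, 0.0, -0.1]
width: -0.002
finger_force: 0.0
```

{"method": "send_rows", "body": {"slide": [[-0.2,-1,0],[-0.4,-2,0],[-0.4,-2,0]], "turn": [[0,0,0],[0,0,0],[0,0,0]], "grip": [1,1,1]}}

```text
clock: 14.1
tool_pos: [0.4934, -0.134, 0.0593]
tcp_rot: [0.771, 0.637, 0.0, 0.0]
wrist_force: [0.8, 0.2, 0.4]
width: -0.001
finger_force: 0.2
```

{"method": "send_rows", "body": {"slide": [[-0.1,-0.5,0],[-0.2,-1,0],[-0.2,-1,0]], "turn": [[0,0,0],[0,0,0],[0,0,0]], "grip": [1,1,1]}}

```text
clock: 14.4
tool_pos: [0.4931, -0.1349, 0.0592]
tcp_rot: [0.77, 0.637, 0.0, 0.0]
wrist_force: [0.0, 1.1, 0.5]
width: -0.004
finger_force: 0.4
```

{"method": "send_rows", "body": {"slide": [[-0.1,-0.5,0],[-0.2,-1,0],[-0.2,-1,0]], "turn": [[0,0,0],[0,0,0],[0,0,0]], "grip": [1,1,1]}}

```text
clock: 14.7
tool_pos: [0.4929, -0.1355, 0.0591]
tcp_rot: [0.771, 0.637, 0.0, -0.0]
wrist_force: [1.5, 2.8, 1.0]
width: -0.003
finger_force: 1.5
```

{"method": "send_rows", "body": {"slide": [[-0.1,-0.5,0],[-0.2,-1,0],[-0.2,-1,0]], "turn": [[0,0,0],[0,0,0],[0,0,0]], "grip": [1,1,1]}}

```text
clock: 15.0
tool_pos: [0.4929, -0.1359, 0.0592]
tcp_rot: [0.771, 0.637, 0.001, -0.001]
wrist_force: [1.8, 5.5, 2.4]
width: -0.004
finger_force: 3.1
```

{"method": "send_rows", "body": {"slide": [[-0.1,-0.5,0],[-0.2,-1,0],[-0.2,-1,0]], "turn": [[0,0,0],[0,0,0],[0,0,0]], "grip": [1,1,1]}}

```text
clock: 15.3
tool_pos: [0.4928, -0.1361, 0.0592]
tcp_rot: [0.771, 0.637, 0.002, -0.001]
wrist_force: [3.0, 8.0, 2.6]
width: -0.001
finger_force: 4.4
```

{"method": "send_rows", "body": {"slide": [[0.4,2,0],[0.8,4,0],[0.8,4,20],[0.8,4,60],[0.8,4,100],[0.8,4,125],[0.8,4,125]], "turn": [[0,0,0],[0,0,0],[0,0,0],[0,0,0],[0,0,0],[0,0,0],[0,0,0]], "grip": [1,1,1,1,0,0,0]}}

```text
clock: 16.0
tool_pos: [0.4955, -0.1357, 0.189]
tcp_rot: [0.771, 0.637, 0.001, 0.005]
wrist_force: [-0.0, -0.3, 0.2]
width: 0.511
finger_force: 0.0
```

```bash
python3 - <<'E'
from h import *
np.set_printoptions(precision=4,suppress=True)
from scipy.optimize import minimize
CM={n:eyes.camera_model(n) for n in('top','side')}
def pr(n,X):
    c=CM[n];p=np.array(c['camera_matrix'])@(np.array(c['R'])@np.array(X)+np.array(c['t']));return p[:2]/p[2]
s=arm.read_state();print(s['tool_pos'],s['wrist_force'],s['qpos'])
a=eyes.get_image('side');t=eyes.get_image('top')
A=cv2.resize(a[185:275,265:355],None,fx=5,fy=5,interpolation=cv2.INTER_CUBIC)
B=cv2.resize(t[130:260,245:360],None,fx=3,fy=3,interpolation=cv2.INTER_CUBIC)
C=np.zeros((450,A.shape[1]+B.shape[1],3),np.uint8);C[:450,:450]=A;C[:B.shape[0],450:]=B
cv2.imwrite('pics/s3.png',cv2.cvtColor(C,cv2.COLOR_RGB2BGR))
th=np.linspace(0,2*np.pi,30)
for n,g in(('top',(320,156)),('side',(250,193))):
  for m in eyes.regions_of(n,'small_can'):
    u,v=m['rect'][:2]
    if np.hypot(u-g[0],v-g[1])<15:
        print(n,m['rect'],m['confidence']);u0,u1,v0,v1=int(u-40),int(u+40),int(v-50),int(v+50)
        Q=np.kron(m['region'][v0:v1,u0:u1],np.ones((4,4)))>0
        def iou(xy):
            pts=np.array([pr(n,(xy[0]+r*np.cos(q),xy[1]+r*np.sin(q),z)) for r,z in((.0265,0),(.0265,.1),(.024,.131)) for q in th])
            k=np.zeros((1680,2240),np.uint8);cv2.fillConvexPoly(k,cv2.convexHull(np.round(pts*4+1.5).astype(np.int32)),1)
            k=k[v0*4:v1*4,u0*4:u1*4]>0
            return -(Q&k).sum()/(Q|k).sum()
        b=minimize(iou,[.672,-.152],method='Nelder-Mead',options=dict(initial_simplex=[[.672,-.152],[.68,-.152],[.672,-.144]],xatol=2e-4,maxiter=40));print(b.x,b.fun)
E
```

```text
[ 0.4955 -0.1357  0.189 ] [-0.0375 -0.2554  0.2394] [-0.4643 -0.0373  2.0134 -0.0015  1.156  -0.2752]
top [319.7, 154.6, 21.6, 24.5] 0.6
[ 0.6708 -0.155 ] -0.5959696068714899
side [250.3, 193.4, 25.7, 51.9] 0.62
[ 0.6701 -0.1557] -0.9341559106157957
```

View pics/s3.png

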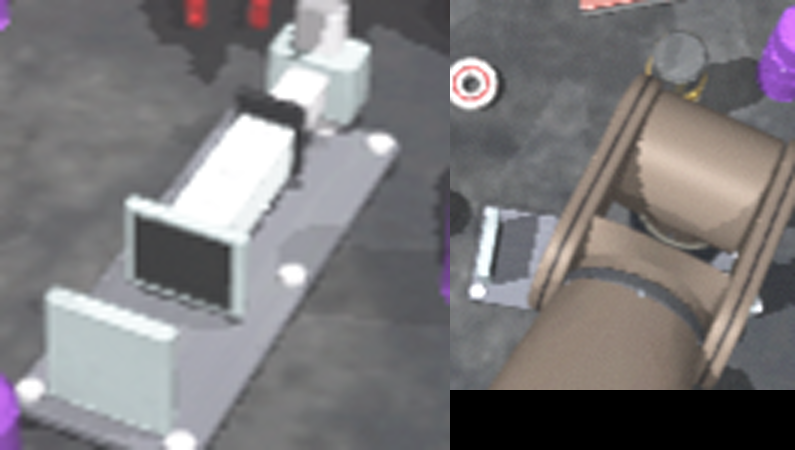

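{"method": "send_rows", "body": {"slide": [[45,-5,0],[90,-10,0],[135,-15,0],[178,-20,0],[178,-20,0],[178,-20,0]], "turn": [[0,0,0],[0,0,0],[0,0,0],[0,0,0],[0,0,0],[0,0,0]], "grip": [0,0,0,0,0,0]}}

```text
clock: 16.8
tool_pos: [0.6704, -0.1535, 0.1804]
tcp_rot: [0.77, 0.638, -0.002, -0.003]
wrist_force: [0.2, 0.4, 0.2]
width: 1.001
finger_force: 0.0
```

```bash
python3 - <<'E'
from h import *
np.set_printoptions(precision=4,suppress=True)
s=arm.read_state();print(s['tool_pos'],s['width'],s['tcp_rot'],proj('side',s['tool_pos']))
a=eyes.get_image('side')
cv2.imwrite('pics/s4.png',cv2.cvtColor(cv2.resize(a[100:230,190:310],None,fx=4.5,fy=4.5,interpolation=cv2.INTER_CUBIC),cv2.COLOR_RGB2BGR))
E
```

```text
[ 0.6704 -0.1535  0.1804] 1.0005176668385103 [ 0.7704  0.6376 -0.0016 -0.0025] [246.002  153.8346]
```

View pics/s4.png

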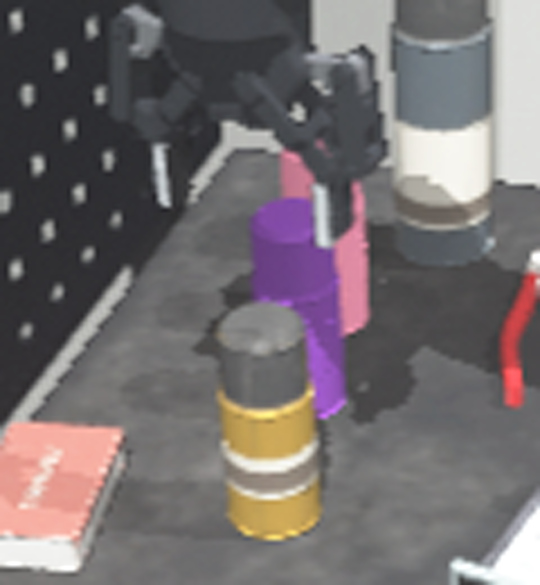

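{"method": "send_rows", "body": {"slide": [[-4,-1,-20],[-4,-1,-50],[-4,-1,-85],[-4,-1,-114],[-4,-1,-114],[-4,-1,-114]], "turn": [[0,0,0],[0,0,0],[0,0,0],[0,0,0],[0,0,0],[0,0,0]], "grip": [0,0,0,0,0,0]}}

```text
clock: 17.45
tool_pos: [0.6662, -0.1547, 0.0704]
tcp_rot: [0.771, 0.637, -0.0, -0.0]
wrist_force: [-0.4, -0.3, -0.4]
width: 1.004
finger_force: 0.0
```

{"method": "send_rows", "body": {"slide": [[0,0,0],[0,0,0],[0,0,0],[0,0,0],[0,0,0],[0,0,0],[0,0,0]], "turn": [[0,0,0],[0,0,0],[0,0,0],[0,0,0],[0,0,0],[0,0,0],[0,0,0]], "grip": [1,1,1,1,1,1,1], "grip_force": 30}}

```text
clock: 18.15
tool_pos: [0.6692, -0.1556, 0.0732]
tcp_rot: [0.77, 0.637, 0.001, 0.002]
wrist_force: [0.7, 0.0, 6.3]
width: 0.617
finger_force: 31.4
```

{"method": "send_rows", "body": {"slide": [[0,0,10],[0,0,30],[0,0,60],[0,0,95],[0,0,120],[0,0,120],[0,0,120]], "turn": [[0,0,0],[0,0,0],[0,0,0],[0,0,0],[0,0,0],[0,0,0],[0,0,0]], "grip": [1,1,1,1,1,1,1]}}

```text
clock: 18.85
tool_pos: [0.6667, -0.1546, 0.1893]
tcp_rot: [0.77, 0.637, -0.0, -0.001]
wrist_force: [-0.3, -0.4, -2.8]
width: 0.617
finger_force: 32.0
```

{"method": "send_rows", "body": {"slide": [[-30,27,0],[-60,54,0],[-90,81,0],[-120,108,0],[-152,135,0],[-152,135,-20],[-152,135,-20],[-152,135,-20]], "turn": [[0,0,0],[0,0,0],[0,0,0],[0,0,0],[0,0,0],[0,0,0],[0,0,0],[0,0,0]], "grip": [1,1,1,1,1,1,1,1]}}

```text
clock: 19.65
tool_pos: [0.514, -0.0197, 0.168]
tcp_rot: [0.771, 0.637, -0.001, -0.002]
wrist_force: [0.1, -0.7, -2.2]
width: 0.614
finger_force: 32.3
```

```bash
python3 - <<'E'
from h import *
np.set_printoptions(precision=4,suppress=True)
s=arm.read_state();print(s['tool_pos'],s['width'],s['tcp_rot'])
a=eyes.get_image('side')
k=cv2.resize(a[175:280,255:355],None,fx=5.7,fy=5.7,interpolation=cv2.INTER_CUBIC)
cv2.imwrite('pics/s5.png',cv2.cvtColor(k,cv2.COLOR_RGB2BGR))
x,y,z=s['tool_pos']
b=np.array([x,y,z-.073])
print('bottom',[((proj('side',b+d)-[255,175])*5.7) for d in np.array([[0,0,0],[.0265,0,0],[-.0265,0,0],[0,.0265,0]])])
for m in eyes.regions_of('side','small_can'):
    print(m['rect'],m['confidence'])
print([ (m['centre'],m['confidence']) for m in eyes.mark_of('side','small_can')],proj('side',b))
E
```

```text
[ 0.514  -0.0197  0.168 ] 0.6144294160788456 [ 0.7705  0.6374 -0.0014 -0.0017]
bottom [array([231.201 , 310.1508]), array([163.753 , 297.9532]), array([299.5299, 322.5078]), array([212.3785, 355.4833])]
[257.5, 288.2, 26.7, 62.0] 0.92
[256.0, 170.7, 24.3, 48.7] 0.85
[367.4, 222.5, 24.3, 57.4] 0.78
[295.2, 205.2, 26.8, 58.7] 0.75
[262.7, 139.2, 16.6, 21.3] 0.7
[([307.2, 259.7], 0.91), ([242.6, 363.6], 0.76), ([191.5, 256.6], 0.68), ([230.1, 293.2], 0.64), ([302.0, 207.2], 0.26)] [295.5616 229.4124]
```

View pics/s5.png

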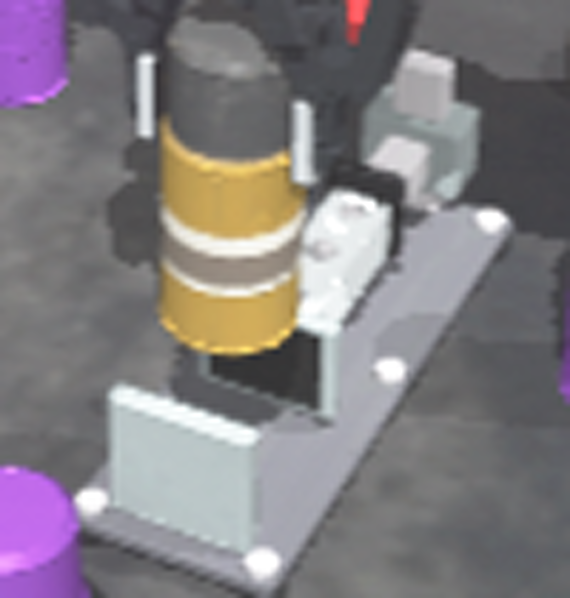

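{"method": "send_rows", "body": {"slide": [[1,0,-8],[1,0,-16],[1,0,-22],[1,0,-22]], "turn": [[0,0,0],[0,0,0],[0,0,0],[0,0,0]], "grip": [1,1,1,1]}}

```text
clock: 20.2
tool_pos: [0.5152, -0.0197, 0.1463]
tcp_rot: [0.771, 0.637, -0.001, -0.001]
wrist_force: [-0.1, -0.8, -2.0]
width: 0.617
finger_force: 32.4
```

{"method": "send_rows", "body": {"slide": [[0,0,-3],[0,0,-6],[0,0,-6]], "turn": [[0,0,0],[0,0,0],[0,0,0]], "grip": [1,1,1]}}

```text
clock: 20.5
tool_pos: [0.516, -0.0198, 0.1418]
tcp_rot: [0.77, 0.637, -0.0, -0.0]
wrist_force: [-0.1, 0.8, -2.0]
width: 0.617
finger_force: 32.4
```

{"method": "send_rows", "body": {"slide": [[0,0,-3],[0,0,-6],[0,0,-6]], "turn": [[0,0,0],[0,0,0],[0,0,0]], "grip": [1,1,1]}}

```text
clock: 20.8
tool_pos: [0.5159, -0.0198, 0.1356]
tcp_rot: [0.771, 0.637, -0.0, -0.0]
wrist_force: [0.1, 0.1, -1.9]
width: 0.615
finger_force: 32.4
```

{"method": "send_rows", "body": {"slide": [[0,0,-6],[0,0,-12],[0,0,-18],[0,0,-24],[0,0,-30],[0,0,-36],[0,0,-36],[0,0,-36]], "turn": [[0,0,0],[0,0,0],[0,0,0],[0,0,0],[0,0,0],[0,0,0],[0,0,0],[0,0,0]], "grip": [1,1,1,1,1,1,1,1]}}

```text
clock: 21.6
tool_pos: [0.5162, -0.0199, 0.1]
tcp_rot: [0.77, 0.637, -0.0, -0.0]
wrist_force: [0.2, -0.2, -1.5]
width: 0.615
finger_force: 32.4
```

{"method": "send_rows", "body": {"slide": [[0,0,-2],[0,0,-4],[0,0,-4]], "turn": [[0,0,0],[0,0,0],[0,0,0]], "grip": [1,1,1]}}

```text
clock: 21.9
tool_pos: [0.5161, -0.0198, 0.096]
tcp_rot: [0.771, 0.637, -0.0, -0.0]
wrist_force: [0.3, 0.0, -2.5]
width: 0.615
finger_force: 32.4
```

{"method": "send_rows", "body": {"slide": [[0,0,-1],[0,0,-2],[0,0,-2]], "turn": [[0,0,0],[0,0,0],[0,0,0]], "grip": [1,1,1]}}

```text
clock: 22.2
tool_pos: [0.5162, -0.0198, 0.094]
tcp_rot: [0.77, 0.637, -0.0, -0.0]
wrist_force: [-0.5, -0.8, -1.8]
width: 0.612
finger_force: 32.4
```

{"method": "send_rows", "body": {"slide": [[0,0,-1],[0,0,-2],[0,0,-2]], "turn": [[0,0,0],[0,0,0],[0,0,0]], "grip": [1,1,1]}}

```text
clock: 22.5
tool_pos: [0.5161, -0.0198, 0.0919]
tcp_rot: [0.771, 0.637, -0.0, -0.0]
wrist_force: [0.0, 1.5, -2.6]
width: 0.613
finger_force: 32.4
```

{"method": "send_rows", "body": {"slide": [[0,0,-1],[0,0,-2],[0,0,-2]], "turn": [[0,0,0],[0,0,0],[0,0,0]], "grip": [1,1,1]}}

```text
clock: 22.8
tool_pos: [0.5161, -0.0198, 0.0899]
tcp_rot: [0.771, 0.637, -0.0, -0.0]
wrist_force: [0.1, -1.0, -3.2]
width: 0.613
finger_force: 32.4
```

{"method": "send_rows", "body": {"slide": [[0,0,-1],[0,0,-2],[0,0,-2]], "turn": [[0,0,0],[0,0,0],[0,0,0]], "grip": [1,1,1]}}

```text
clock: 23.1
tool_pos: [0.5161, -0.0198, 0.0879]
tcp_rot: [0.77, 0.637, -0.0, -0.0]
wrist_force: [-0.2, -1.1, -2.1]
width: 0.616
finger_force: 32.4
```

{"method": "send_rows", "body": {"slide": [[0,0,-1],[0,0,-1],[0,0,-1]], "turn": [[0,0,0],[0,0,0],[0,0,0]], "grip": [1,1,1]}}

```text
clock: 23.4
tool_pos: [0.5162, -0.0198, 0.0871]
tcp_rot: [0.77, 0.637, -0.0, -0.0]
wrist_force: [-0.3, -1.6, -2.0]
width: 0.611
finger_force: 32.4
```

{"method": "send_rows", "body": {"slide": [[0,0,-1],[0,0,-1],[0,0,-1]], "turn": [[0,0,0],[0,0,0],[0,0,0]], "grip": [1,1,1]}}

```text
clock: 23.7
tool_pos: [0.5163, -0.0199, 0.0861]
tcp_rot: [0.771, 0.637, 0.0, 0.0]
wrist_force: [0.0, 0.0, -2.3]
width: 0.617
finger_force: 32.5
```

{"method": "send_rows", "body": {"slide": [[0,0,-1],[0,0,-1],[0,0,-1]], "turn": [[0,0,0],[0,0,0],[0,0,0]], "grip": [1,1,1]}}

```text
clock: 24.0
tool_pos: [0.5165, -0.0199, 0.086]
tcp_rot: [0.77, 0.637, -0.0, 0.0]
wrist_force: [-3.0, 0.8, 5.1]
width: 0.614
finger_force: 32.2
```

{"method": "send_rows", "body": {"slide": [[0,0,0],[0,0,0],[0,0,0],[0,0,0],[0,0,0],[0,0,0]], "turn": [[0,0,0],[0,0,0],[0,0,0],[0,0,0],[0,0,0],[0,0,0]], "grip": [0.5,0.3,0,0,0,0]}}

```text
clock: 24.6
tool_pos: [0.5162, -0.0199, 0.085]
tcp_rot: [0.771, 0.637, 0.0, 0.0]
wrist_force: [0.3, 0.6, -0.4]
width: 0.997
finger_force: 0.0
```

{"method": "send_rows", "body": {"slide": [[0,0,10],[0,0,30],[0,0,60],[0,0,95],[0,0,130],[0,-40,140],[0,-85,140],[0,-130,140]], "turn": [[0,0,0],[0,0,0],[0,0,0],[0,0,0],[0,0,0],[0,0,0],[0,0,0],[0,0,0]], "grip": [0,0,0,0,0,0,0,0]}}

```text
clock: 25.4
tool_pos: [0.5167, -0.1511, 0.2273]
tcp_rot: [0.77, 0.638, 0.001, 0.002]
wrist_force: [0.6, -0.5, -0.4]
width: 1.003
finger_force: 0.0
```

{"method": "send_rows", "body": {"slide": [[0,-40,0],[0,-80,0],[0,-120,0],[0,-160,0],[0,-200,0],[0,-200,0]], "turn": [[0,0,0],[0,0,0],[0,0,0],[0,0,0],[0,0,0],[0,0,0]], "grip": [0,0,0,0,0,0]}}

```text
clock: 26.0
tool_pos: [0.5156, -0.3544, 0.2258]
tcp_rot: [0.772, 0.636, -0.0, 0.001]
wrist_force: [0.1, 0.6, -0.2]
width: 1.002
finger_force: 0.0
```

```bash
python3 - <<'E'
from h import *
from scipy.optimize import minimize
np.set_printoptions(precision=4,suppress=True)
CM={n:eyes.camera_model(n) for n in('top','side')}
def pr(n,X):
    c=CM[n];p=np.array(c['camera_matrix'])@(np.array(c['R'])@np.array(X)+np.array(c['t']));return p[:2]/p[2]
s=arm.read_state();print(s['clock'],s['tool_pos'],s['wrist_force'])
th=np.linspace(0,2*np.pi,30)
H=np.array([.5008,-.0952]);e=np.array([.187,.9824]);f=np.array([-.9824,.187])
for n in('top','side'):
  eyes.get_image(n)
  g=pr(n,(.516,-.02,.075))
  for m in eyes.regions_of(n,'small_can'):
    u,v=m['rect'][:2]
    if np.hypot(u-g[0],v-g[1])<20:
        u0,u1,v0,v1=int(u-40),int(u+40),int(v-50),int(v+50)
        Q=np.kron(m['region'][v0:v1,u0:u1],np.ones((4,4)))>0
        def iou(p):
            pts=np.array([pr(n,(p[0]+p[2]*z+r*np.cos(q),p[1]+p[3]*z+r*np.sin(q),z+.0155)) for r,z in((.0265,0),(.0265,.1),(.024,.131)) for q in th])
            k=np.zeros((1680,2240),np.uint8);cv2.fillConvexPoly(k,cv2.convexHull(np.round(pts*4+1.5).astype(np.int32)),1)
            k=k[v0*4:v1*4,u0*4:u1*4]>0
            return -(Q&k).sum()/(Q|k).sum()
        b=minimize(iou,[.516,-.02,0,0],method='Nelder-Mead',options=dict(initial_simplex=np.array([.516,-.02,0,0])+np.vstack([np.zeros(4),np.diag([.008,.008,.08,.08])]),maxiter=90))
        print(n,m['confidence'],b.x,b.fun,iou([.516,-.02,0,0]),'holder',(b.x[:2]-H)@e,(b.x[:2]-H)@f)
E
```

```text
26.0 [ 0.5156 -0.3544  0.2258] [ 0.128   0.5988 -0.2374]
side 0.63 [ 0.5304 -0.0681 -0.1092  0.4325] -0.8690115221346271 -0.6936735968591059 holder 0.0321269318478063 -0.02403579186455049
```

```bash
python3 - <<'E'
from h import *
from scipy.optimize import minimize
np.set_printoptions(precision=4,suppress=True)
CM={n:eyes.camera_model(n) for n in('top','side')}
def pr(n,X):
    c=CM[n];p=np.array(c['camera_matrix'])@(np.array(c['R'])@np.array(X)+np.array(c['t']));return p[:2]/p[2]
th=np.linspace(0,2*np.pi,30)
for n in('top','side'):
  eyes.get_image(n)
  g=pr(n,(.516,-.02,.085));print(n,g)
  for m in eyes.regions_of(n,'small_can'):
    u,v,w,h=m['rect']; print(np.round(m['rect'],1),round(m['confidence'],2))
    if np.hypot(u-g[0],v-g[1])>20: continue
    vm=240 if n=='side' else 420
    u0,u1,v0,v1=int(u-40),int(u+40),int(v-50),min(int(v+50),vm)
    Q=np.kron(m['region'][v0:v1,u0:u1],np.ones((4,4)))>0
    def iou(p):
        pts=np.array([pr(n,(p[0]+r*np.cos(q),p[1]+r*np.sin(q),z+.0155)) for r,z in((.0265,0),(.0265,.1),(.024,.131)) for q in th])
        k=np.zeros((1680,2240),np.uint8);cv2.fillConvexPoly(k,cv2.convexHull(np.round(pts*4+1.5).astype(np.int32)),1)
        k=k[v0*4:v1*4,u0*4:u1*4]>0
        return -(Q&k).sum()/(Q|k).sum()
    b=minimize(iou,[.516,-.02],method='Nelder-Mead',options=dict(initial_simplex=[[.516,-.02],[.524,-.02],[.516,-.012]],maxiter=50))
    print('  fit',b.x,b.fun,iou([.516,-.02]))
    if n=='side':
        for r in range(int(v-h/2)+1,int(v+h/2),6):
            c=np.flatnonzero(m['region'][r]);print('  ',r,c.min(),c.max(),end='')
E
```

```text
top [271.4903 211.7654]
[395.4 139.9  24.1  34.7] 0.91
[215.8 201.3  27.7  28.6] 0.84
[360.2 146.4  28.1  33.5] 0.73
[270.5 213.6  18.3  29.3] 0.66
  fit [ 0.5171 -0.0193] -0.9110191412312467 -0.8926928972917731
[312.5 267.   20.3  20.3] 0.61
side [294.7083 232.6751]
[255.9 172.1  17.9  48.9] 0.88
[257.8 290.   24.5  61.7] 0.81
[263.8 151.7  17.4  42.8] 0.75
[366.6 223.3  24.5  57. ] 0.69
[292.1 231.9  30.1  54.9] 0.66
  fit [ 0.5157 -0.0122] -0.9610919359899592 -0.8797782316895244Traceback (most recent call last):
  File "<stdin>", line 26, in <module>
    return umr_minimum(a, axis, None, out, keepdims, initial, where)
ValueError: zero-size array to reduction operation minimum which has no identity
```

```bash
python3 -c "
from station import arm
print(arm.job_done())"
```

```text
the job is handed in; nothing more can be done
None
```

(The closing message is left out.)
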